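Load the spooling machine

ROBOT

A 6-joint arm with a two-finger parallel gripper is mounted at the origin on the work surface. World frame = base frame: x ahead of the robot, y to its left, z up, the work surface at z = 0. Lengths are in m, angles in rad, forces in N, time in s.
With the tool pointing down it reaches from about 0.375 to 0.9 m from the base axis. Payload 3.1 kg.
Tool frame: the origin (TCP) lies at the centre of the arm's flange, where the gripper is bolted on; the fingertips stand robot.tip_extent ahead of it and the grasp point (between the pads) lies 164 mm ahead of it (robot.tip_extent is the distance from the TCP to the fingertips, in m); z points along the fingers, y is the line along which they close (so a half turn about z gives the same grasp; the last joint's range is limited). The gripper opens to 87 mm and grips with 3 to 60 N. Pads are 19 mm wide; open, the fingers measure 117 mm over their backs; the gripper's body (75 mm by 190 mm) begins 51 mm behind the grasp point.
Start: joints at [0.958, 0.527, 1.433, -0, 1.181, -0.178], TCP at [0.263, 0.567, 0.405] pointing down, gripper open.
Joint ranges: [-3.08, 3.08], [-0.75, 2.2], [0.22, 2.44], [-1.43, 4.57], [0, 2.65], [-2.85, 2.85]. Speed limits (rad/s): [2.79, 2.79, 3.14, 3.14, 3.14, 3.14].

INTERFACE

Orientations are given as a unit quaternion [x, y, z, w].
In Python, from rig import get_obs, camera, hand_in, cut_out, robot gives the robot as it stands.
- The arm moves only by the tool step_arm, never from a script. Its argument "rows" is a list of rows, each a list of 6 numbers: the shift along the world's x, y, z in m, then the turn, a rotation vector about the world's x, y, z in degrees. A call has 1 to 12 rows; each row shifts and turns the commanded pose from where the row before left it; what a row does not reach is not made up. A row lasts 1/8 s, in which the tool goes at most 62.5 mm and 10.7 degrees, less where a joint would pass 70% of its speed; a pose out of reach is approached as far as the arm can. A call is refused whole if a number of a shift passes 0.0625 or a number of a turn 10.7, either way. A call with a gripper value outside its range is refused whole. "jaw" is the finger opening in m, from 0 to 0.087, set as the call begins (left out, the last holds). The fingers move at their own pace and stop on an object; "squeeze" is the grip in N (left out, the last holds). Time passes only in rows, so rows that do not move let the fingers close. It gives the time, the measured TCP pose, the force, the opening and the grip force at its end, in the units of the state.
- get_obs(): the state, without advancing time (a new reading comes with each control period).
- camera(name): name is "scene" or "top" or "wrist"; returns a dict with "pixels" (384x512x3 uint8, blue, green, red), "depth" (384x512 float32, m along the optical axis (not along the pixel's ray), 0 where there is no reading), "fov_y" (degrees; the focal length in pixels is half the picture's height over the tangent of half this angle, whatever the lens; pixels are square), "cx", "cy" (the principal point, pixels), "k1" (the pictures are not rectified: a ray, as slopes to the right and down, at radius r is drawn at 1 + k1 r^2 times it, then the intrinsics apply), "extrinsics" (4x4, takes a point from camera to world coordinates); the wrist camera has in their place "mount" (4x4, takes a point from camera to tool coordinates, whose origin is the TCP and whose axes are the flange's). Camera axes: x right, y up, looking along -z (the intrinsics and any distortion apply to the point x, -y, -z); pixel columns grow to the right and rows downward; lengths in m; the calibration is good to about 2 mm. A picture is of the moment at which its call begins: read the wrist's pose just before it.
- hand_in(): hands the job in; it is judged then, once.
Trained networks look in the newest picture that a camera, given by its name, has taken for a name from the list of things; names that differ only in an ending like _2 or _b are one class to them, and where a whole thing is asked for, a point or a joint stands for the part that bears it (a point fixed in the world has none). Each returns a list of dicts, best first, with "confidence" (0 to 1); they miss things now and then, are a little off and sometimes report something else, mostly with a low value. They report only what shows in the picture. A call takes as long as a camera call. They do not tell look-alikes from the thing itself.
- cut_out(label, camera): "region" (384x512 bool, what is visible of it) and "extent" ([centre column, centre row, width, height] in pixels, round what is visible of it).
The state is a dict: "time": time; "q": joint angles; "joint_velocities": joint speeds; "joint_torque": joint torques, N m; "position": TCP position; "tool_rot": TCP orientation; "ft_force": force on the tool from outside, world axes, zero at the start; "moment": the same for the moment, N m; "grip_width": finger opening in m; "grip_force": force on a finger pad.
Only numpy, scipy, OpenCV 4.12 (cv2) and the standard library are available. Lean on these libraries where they do the work, as an engineer would, in place of code of your own. Each camera call takes 0.05 s, during which the arm holds its last target. There are 200 camera calls.

TASK

Load the spooling machine: unscrew the black cap nut from the arbor and set it aside, then slide every tippet spool on the counter down over the keyed arbor, in any order, turning each to find the wide master key so that it lies flat and fully down on the turntable or on the spool below. Refit the cap nut without cross-threading it: set it level on the thread, turn it backward (counter-clockwise) until it drops off the beginning of the thread, then clockwise until it is fully home. Only then push the clutch lever over to its far stop; leave the other things on the counter where they are.

Things in the scene. Friction and masses are not known exactly. Their poses are not given: they have to be found in the camera images.
- winder: Spooling machine, fixed: green base 200 mm (x) by 300 mm (y), its top 40 mm above the counter. Origin: centre of its underside, on the axis of the upright steel arbor. A grey gearmotor with a black dial, up to 84 mm above the counter, stands 75 to 145 mm from the axis toward +y; the clutch lever 115 mm from the axis toward -y.
- arbor_seat (a point): On the arbor's axis in the top face of the 90 mm turntable, on which the lowest spool lies; axes as the machine's. Upward from here: a keyed hub 43 mm across and 49 mm high, then a threaded neck 17 mm high (core 36 mm, 41 mm over the ridges). The hub holds up to three spools.
- master_key (a point): Top of the wide red master key (9 mm) at the machine's own +x. It and two narrow keys (5 mm) at 120 deg to either side run up the hub from the turntable to 42 mm above it and reach 27.5 mm from the axis. A spool slides down only when its yaw equals the machine's (about 3 deg of play either way); otherwise it lies on the tops of the keys.
- thread_start (a point): Beginning of a thread ridge, at the machine's own +x, 3 mm below the arbor's end; two more ridges begin at 120 deg to either side. Right-hand three-start thread: the ridges go down clockwise (from above), 5.4 mm per third of a turn. Ridges and lugs are rounded, about 2.3 mm thick; axial play about 0.8 mm.
- arbor_tip (a point): Centre of the arbor's flat upper end, 66 mm above arbor_seat.
- spool_a: Tippet spool, orange plastic, a flat ring 64 mm across and 16 mm thick, about 60 g, lying flat. Origin: centre of its underside; z is its axis. Bore 46 mm with three open keyways running right through, 4.5 mm deep: the wide master keyway (11.5 mm) at the spool's own +x, a white dot on the rim beside it, and two narrow ones (7.5 mm) at 120 deg to either side. May be absent.
- spool_b: Tippet spool, blue plastic, a flat ring 64 mm across and 16 mm thick, about 60 g, lying flat. Origin: centre of its underside; z is its axis. Bore 46 mm with three open keyways running right through, 4.5 mm deep: the wide master keyway (11.5 mm) at the spool's own +x, a white dot on the rim beside it, and two narrow ones (7.5 mm) at 120 deg to either side. May be absent.
- spool_c: Tippet spool, yellow plastic, a flat ring 64 mm across and 16 mm thick, about 60 g, lying flat. Origin: centre of its underside; z is its axis. Bore 46 mm with three open keyways running right through, 4.5 mm deep: the wide master keyway (11.5 mm) at the spool's own +x, a white dot on the rim beside it, and two narrow ones (7.5 mm) at 120 deg to either side. May be absent.
- nut: Cap nut: black knurled round knob 60 mm across, 34 mm high, about 120 g, three white radial bars on its closed top. It starts screwed home on the arbor. Origin: centre of its underside; z along its axis. Inside, 3.5 mm above the underside, three thread lugs lie right under the white bars. Its ceiling, 13.6 mm above the underside, lands on the arbor's end when home.
- nut_mark0 (a point): Outer part of the white bar on the nut's top at its own +x, 26 mm from the axis, 34 mm above the underside. Riding level on the thread, the nut's underside is 61.8 mm above arbor_seat when a bar lies right over the beginning of a ridge, and 5.4 mm per third of a turn lower as it lies clockwise of it.
- nut_mark1 (a point): The same on the white bar 120 deg counter-clockwise (from above) of nut_mark0. When the bars pass the beginnings of the ridges counter-clockwise the nut drops 5.4 mm, to about 56.4 mm above arbor_seat (complete about 7 deg past).
- nut_mark2 (a point): The same on the white bar 240 deg counter-clockwise of nut_mark0. From the drop, about 105 deg clockwise bring the nut home: underside 52.4 mm above arbor_seat, the knob then stops hard. At the start it is there; unscrewed, it lifts off after about 105 deg counter-clockwise.
- clutch (a joint): Clutch lever of the machine, rad: near 0 leaning toward the machine's own -x (toward the robot, disengaged), 1.0 at its far stop (leaning to +x, away from the robot, engaged). It stays where it is left; a push of about 1 N at the ball moves it.
- clutch_tip (a point): Centre of the red ball (26 mm across) at the end of the clutch lever; the lever's pivot is 62 mm above the counter, the lever 75 mm long, swinging in the machine's x-z plane.
- fly_box: Bystander: closed grey fly box, 75 x 110 x 30 mm; origin centre of underside.
- floatant: Bystander: small yellow bottle, 26 mm across, 62 mm high, standing; origin centre of underside.
- tub: Bystander: white open tub, 84 mm across, 45 mm high; origin centre of underside.
- reel: Bystander: fly reel lying on its side, 90 mm across, 44 mm high; origin centre of underside.
- bulk_spool: Bystander: large green line spool with pale flanges, 84 mm across, 45 mm high; origin centre of underside.
- forceps: Bystander: steel forceps lying flat, about 145 mm long, 6 mm high; origin at the joint.
Not all that is in view belongs to the job. What is meant by the spool_a is not purple, and is the smaller of those in its own colour.

How it is judged:
On the way, in this order (a step that is already met when the one before it is completed fails the run):
1. the cap nut is off the arbor, 7 cm or more aside (horizontal distance between nut and arbor_seat above 0.07 m), for 0.1 s.
2. every spool on the counter lies fully down on the keyed hub (horizontal distance between each of spool_a, spool_b, spool_c and arbor_seat below 0.004 m and angle between each of spool_a, spool_b, spool_c's own z axis and vertical below 0.06 rad and (z of spool_a in the frame of arbor_seat between -0.0015 and 0.0018 m or z of spool_a in the frame of arbor_seat between 0.0145 and 0.0178 m or z of spool_a in the frame of arbor_seat between 0.0305 and 0.0338 m) and (z of spool_b in the frame of arbor_seat between -0.0015 and 0.0018 m or z of spool_b in the frame of arbor_seat between 0.0145 and 0.0178 m or z of spool_b in the frame of arbor_seat between 0.0305 and 0.0338 m) and (z of spool_c in the frame of arbor_seat between -0.0015 and 0.0018 m or z of spool_c in the frame of arbor_seat between 0.0145 and 0.0178 m or z of spool_c in the frame of arbor_seat between 0.0305 and 0.0338 m)), for 0.2 s.
3. the cap nut sits level on the thread with a lug on top of the beginning of a ridge (turned back to the thread's highest point) (horizontal distance between nut and arbor_seat below 0.003 m and angle between nut's own z axis and vertical below 0.07 rad and z of nut in the frame of arbor_seat between 0.0598 and 0.0633 m and ((x of nut_mark0 in the frame of arbor_seat above 0.015 m and y of nut_mark0 in the frame of arbor_seat between -0.011 and 0.002 m) or (x of nut_mark1 in the frame of arbor_seat above 0.015 m and y of nut_mark1 in the frame of arbor_seat between -0.011 and 0.002 m) or (x of nut_mark2 in the frame of arbor_seat above 0.015 m and y of nut_mark2 in the frame of arbor_seat between -0.011 and 0.002 m))), for 0.05 s.
4. turned further backward, it has dropped a step, off the beginning of the thread (horizontal distance between nut and arbor_seat below 0.003 m and angle between nut's own z axis and vertical below 0.07 rad and z of nut in the frame of arbor_seat between 0.054 and 0.0593 m and ((x of nut_mark0 in the frame of arbor_seat above 0.015 m and y of nut_mark0 in the frame of arbor_seat between -0.001 and 0.0184 m) or (x of nut_mark1 in the frame of arbor_seat above 0.015 m and y of nut_mark1 in the frame of arbor_seat between -0.001 and 0.0184 m) or (x of nut_mark2 in the frame of arbor_seat above 0.015 m and y of nut_mark2 in the frame of arbor_seat between -0.001 and 0.0184 m))), for 0.05 s.
5. turned forward, the cap nut is fully home (horizontal distance between nut and arbor_seat below 0.003 m and angle between nut's own z axis and vertical below 0.07 rad and z of nut in the frame of arbor_seat between 0.051 and 0.0536 m), for 0.2 s.
6. the clutch lever is pushed over to its far stop (value of joint clutch above 0.85 rad), for 0.1 s.
At the end, for the whole second after the job is handed in: Every spool present lies flat on the arbor, its underside 0, 16 or 32 mm above the turntable (within about 1.5 mm), within 4 mm of the axis; the cap nut is level and screwed home, its underside 52.4 mm above the turntable (at most 1.2 mm above that); the clutch lever is past 0.85 rad; all at rest (all of step 2 and all of step 5 and value of joint clutch above 0.85 rad and linear speed of each of nut, spool_a, spool_b, spool_c below 0.02 m/s); the robot touches nothing.
It fails at once if a bystander (fly box, bottle, tub, reel, large spool, forceps) is pushed more than 4 cm (distance of any of fly_box, floatant, tub, reel, bulk_spool, forceps from where it was at the start of the episode above 0.04 m).
It fails at once if the small bottle is knocked over (angle between floatant's own z axis and vertical above 0.7 rad).
Of spool_a, spool_b, spool_c only 2 to 3 are there at a start; the rules pass over those that are not, and their reading is None.
At some moment in a run one of spool_a, spool_b, spool_c may be knocked a few centimetres aside while the robot is not near it.
It also fails if it takes over 210 s, if anything falls off the work surface, if the arm or the gripper's body presses on something with over 40 N, if the wrist force passes 120 N, or if a joint passes its speed limit or range.

## Working session

There is one attempt and no reset: what is moved stays moved. The work goes in short steps, Python scripts to look and compute and a tool call to move; the robot and the scene stay as the last step left them, time stands still between calls to the robot, and variables do not carry over. Pictures are saved under pics/ and viewed, at most 14 in all, crops included, and the job is handed in when it is done.

Besides the shell and the picture viewer there is one more tool, called after ">>>" in YAML: its name, and indented under it one key for each argument. step_arm: Moves the arm, as the interface text tells. Its arguments: {"type":"object","properties":{"rows":{"type":"array"},"jaw":{"type":"number"},"squeeze":{"type":"number"}},"required":["rows"]}

```bash
ls; mkdir -p pics; cat > h.py <<'E'
import numpy as np, cv2
from rig import get_obs, camera, hand_in, cut_out, robot
from scipy.spatial.transform import Rotation as R
def T(c,obs=None):
    if 'extrinsics' in c: return np.array(c['extrinsics'])
    o=obs; M=np.eye(4); M[:3,:3]=R.from_quat(o['tool_rot']).as_matrix(); M[:3,3]=o['position']
    return M@np.array(c['mount'])
def K(c):
    f=c['pixels'].shape[0]/2/np.tan(np.radians(c['fov_y'])/2)
    return f,c['cx'],c['cy'],c['k1']
def ray(c,u,v):
    f,cx,cy,k1=K(c); a=(np.asarray(u,float)-cx)/f; b=(np.asarray(v,float)-cy)/f
    x,y=a.copy(),b.copy()
    for _ in range(20):
        s=1+k1*(x*x+y*y); x,y=a/s,b/s
    return np.stack([x,-y,-np.ones_like(x)],-1)
def at_z(c,M,u,v,z):
    d=ray(c,u,v)@M[:3,:3].T; o=M[:3,3]
    return o+d*((z-o[2])/d[...,2])[...,None]
def cloud(c,M):
    h,w=c['depth'].shape; v,u=np.mgrid[:h,:w]
    P=ray(c,u,v)*c['depth'][...,None]
    return P@M[:3,:3].T+M[:3,3]
def proj(c,M,P):
    f,cx,cy,k1=K(c); p=(np.atleast_2d(P)-M[:3,3])@M[:3,:3]
    x=p[:,0]/-p[:,2]; y=-p[:,1]/-p[:,2]; s=1+k1*(x*x+y*y)
    return np.stack([cx+f*x*s,cy+f*y*s],-1)
E
python3 - <<'E'
from h import *
print(robot.tip_extent if hasattr(robot,'tip_extent') else robot)
print(get_obs())
a=camera('top'); b=camera('scene')
cv2.imwrite('pics/top.png',a['pixels']); cv2.imwrite('pics/scene.png',b['pixels'])
M=T(a); C=cloud(a,M)
print(M, a['fov_y'],a['k1'])
for l in ['winder','nut','spool_a','spool_b','spool_c','clutch_tip','fly_box','floatant','tub','reel','bulk_spool','forceps']:
    for d in cut_out(l,'top')[:4]:
        r=d['region']&(a['depth']>0)
        print(l,round(d['confidence'],2),np.round(d['extent']),np.round(np.median(C[r],0),3),np.round(np.percentile(C[r][:,2],95),3),a['pixels'][r].mean(0).round())
E
```

```text
pics
0.1822
{'time': 0.0, 'q': array([ 9.57521741e-01,  5.28481419e-01,  1.43390530e+00,  2.97783958e-05,
        1.18138496e+00, -1.78528132e-01]), 'joint_velocities': array([-0.00241194, -0.00225215, -0.00158857,  0.00023322,  0.00059569,
        0.00019085]), 'joint_torque': array([ 2.32001012e-04, -4.40048397e+01, -1.76591510e+01,  6.33572834e-02,
        5.82925498e-02, -1.47778765e-04]), 'position': array([0.26302413, 0.56658318, 0.40376088]), 'tool_rot': array([ 2.15670818e-01,  9.76465520e-01, -9.99929301e-04, -4.32863298e-04]), 'ft_force': array([-0.42303852,  1.21250713,  0.76068439]), 'moment': array([-0.00071932,  0.01535887,  0.02175377]), 'grip_force': 0.0, 'grip_width': 0.0872344871993555}
[[-8.82489443e-03  9.82877861e-01 -1.84046819e-01  2.89362716e-01]
 [-9.99951631e-01 -9.47332636e-03 -2.64419224e-03  4.70477595e-04]
 [-4.34245360e-03  1.84014582e-01  9.82913921e-01  1.45393986e+00]
 [ 0.00000000e+00  0.00000000e+00  0.00000000e+00  1.00000000e+00]] 48.45210777817925 -0.0475237098759846
winder 0.67 [308. 205.  95.  73.] [ 0.507 -0.154  0.04 ] 0.073 [76. 92. 73.]
wi
[... 921 characters left out ...]
pool_c 0.51 [149. 230.  20.  21.] [0.442 0.383 0.014] 0.02 [ 63. 106. 154.]
spool_c 0.46 [192. 231.  22.  17.] [0.437 0.221 0.015] 0.019 [ 56. 136. 157.]
spool_c 0.43 [179. 268.  24.  18.] [0.32  0.27  0.015] 0.02 [117.  84. 117.]
clutch_tip 0.45 [351. 205.   6.  14.] [ 0.502 -0.281  0.136] 0.142 [ 45.  56. 116.]
clutch_tip 0.45 [231. 153.  34.  26.] [0.712 0.092 0.029] 0.034 [112. 120. 125.]
fly_box 0.93 [232. 151.  36.  29.] [0.712 0.089 0.029] 0.034 [113. 120. 125.]
tub 0.69 [174. 138.  24.  27.] [0.763 0.301 0.01 ] 0.045 [119. 132. 137.]
reel 0.87 [390. 203.  28.  32.] [ 0.528 -0.451  0.027] 0.033 [84. 92. 93.]
forceps 0.48 [134. 179.  37.  24.] [0.606 0.402 0.004] 0.009 [ 91. 120. 135.]
```

```bash
python3 - <<'E'
import cv2
a=cv2.imread('pics/top.png')[110:300,100:430]; cv2.imwrite('pics/top2.png',cv2.resize(a,(792,456),interpolation=cv2.INTER_CUBIC))
a=cv2.imread('pics/scene.png'); cv2.imwrite('pics/scene2.png',cv2.resize(a,(800,600)))
E
```

```text
(no output)
```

View pics/top2.png

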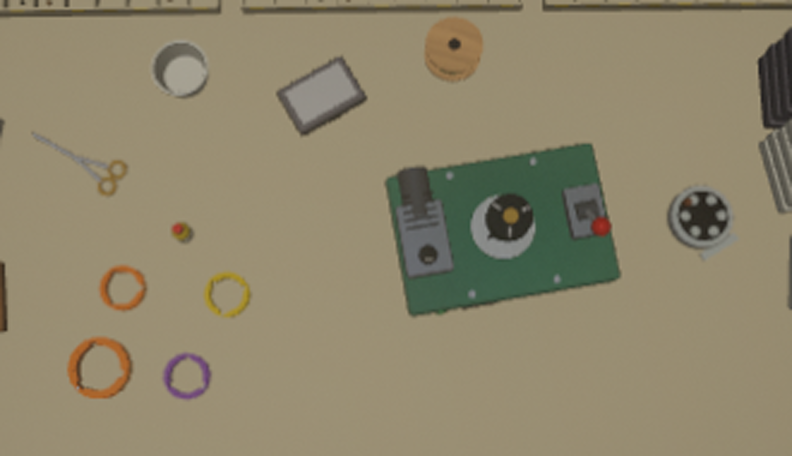

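View pics/scene2.png

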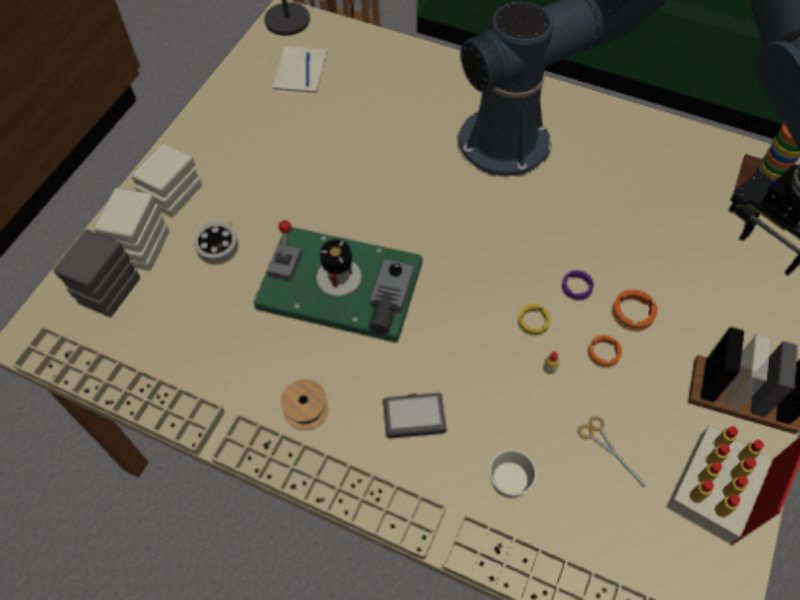

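Top view (crop coordinates): small orange spool at (123,288), large orange at (100,368), purple at (187,376), yellow at (227,294), nut at (510,216), lever ball at (601,227). Spool_a should be the small orange one and spool_c the yellow one. I see no blue spool yet. I'll start with the nut, so I'm going over the machine.

>>> step_arm:
  rows:
    - [0.018,-0.052,0,0,0,-9.3]
    - [0.018,-0.052,0,0,0,-9.3]
    - [0.018,-0.052,0,0,0,-9.3]
    - [0.018,-0.052,0,0,0,-9.3]
    - [0.018,-0.052,0,0,0,-9.3]
    - [0.018,-0.052,0,0,0,-9.3]
    - [0.018,-0.052,0,0,0,-9.3]
    - [0.018,-0.052,0,0,0,0]
    - [0.018,-0.052,0,0,0,0]
    - [0.018,-0.052,0,0,0,0]
    - [0.018,-0.052,0,0,0,0]
    - [0.018,-0.052,0,0,0,0]
  jaw: 0.087

```text
time: 2.2
position: [0.4796, -0.0591, 0.4051]
tool_rot: [0.707, 0.707, 0.0, 0.0]
ft_force: [0.9, 0.7, -1.0]
grip_width: 0.0869
grip_force: 0.0
```

>>> step_arm:
  rows:
    - [0.01,-0.045,0,0,0,0]
    - [0.01,-0.04,0,0,0,0]
    - [0,0,0,0,0,0]
    - [0,0,0,0,0,0]

```text
time: 2.7
position: [0.4988, -0.1418, 0.4046]
tool_rot: [0.707, 0.707, -0.0, -0.001]
ft_force: [-0.3, -0.5, -0.7]
grip_width: 0.0868
grip_force: 0.0
```

```bash
python3 - <<'E'
from h import *
o=get_obs(); w=camera('wrist'); M=T(w,o)
print(w['mount'].round(3) if hasattr(w['mount'],'round') else w['mount'], w['fov_y'],w['k1'], M[:3,3])
print(o['position'],R.from_quat(o['tool_rot']).as_matrix().round(3),o['ft_force'])
np.save('w1.npy',dict(w=w,o=o),allow_pickle=True)
cv2.imwrite('pics/w1.png',cv2.resize(w['pixels'],(800,600)))
C=cloud(w,M)
for l in ['nut','winder','clutch_tip']:
    for d in cut_out(l,'wrist')[:2]:
        r=d['region']&(w['depth']>0)
        print(l,round(d['confidence'],2),np.round(d['extent']),np.round(np.median(C[r],0),3),np.round(np.percentile(C[r][:,2],[5,50,95]),3))
E
```

```text
[[-0.001  0.958  0.285  0.078]
 [ 1.     0.001 -0.001  0.   ]
 [-0.001  0.285 -0.958  0.019]
 [ 0.     0.     0.     1.   ]] 59.7671395578944 0.007821927726434693 [ 0.49933414 -0.06374624  0.38549162]
[ 0.49884053 -0.14182135  0.40457135] [[ 0.001  1.    -0.001]
 [ 1.    -0.001  0.001]
 [ 0.001 -0.001 -1.   ]] [-0.32795022 -0.51560345 -0.66985479]
nut 0.63 [277. 223.  76.  80.] [ 0.518 -0.162  0.133] [0.112 0.133 0.135]
winder 0.58 [261. 183. 215. 310.] [ 0.51  -0.11   0.041] [0.04  0.041 0.073]
clutch_tip 0.61 [269. 323.  37.  28.] [ 0.52  -0.279  0.1  ] [0.079 0.1   0.127]
clutch_tip 0.28 [258. 185. 217. 304.] [ 0.51  -0.111  0.041] [0.039 0.041 0.073]
```

View pics/w1.png

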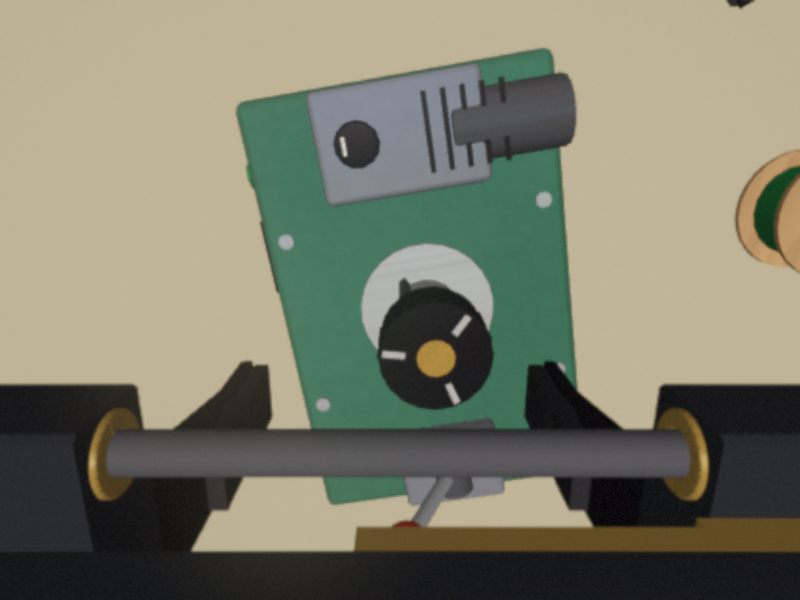

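The wrist view shows the nut at (435,348) with its white bars at (462,325), (394,355) and (452,393), the turntable behind it, the motor at the top and the lever at the bottom. Next I'll measure the nut and the machine axis and yaw.

```bash
cat >> h.py <<'E'
def rect(c,M,z,x0,y0,half,res=0.0005):
    # orthophoto at height z: row=+x up, col=-y right ; returns img
    n=int(2*half/res); jj,ii=np.meshgrid(np.arange(n),np.arange(n))
    P=np.stack([x0+half-ii*res, y0+half-jj*res, np.full(ii.shape,z)],-1)
    uv=proj(c,M,P.reshape(-1,3)).reshape(n,n,2).astype(np.float32)
    return cv2.remap(c['pixels'],uv[...,0],uv[...,1],cv2.INTER_LINEAR)
E
python3 - <<'E'
from h import *
d=np.load('w1.npy',allow_pickle=True).item(); w,o=d['w'],d['o']; M=T(w,o); C=cloud(w,M)
b,g,r=[w['pixels'][...,i].astype(int) for i in range(3)]
dep=w['depth']>0
green=(g>r+25)&(g>b+5)&dep&(abs(C[...,2]-.04)<.006)
P=C[green]; print('base z',np.median(P[:,2]))
rc=cv2.minAreaRect((P[:,:2]*1000).astype(np.float32)); print('base rect mm',rc)
box=(P[:,0]>.3)
# turntable
tt=(b>150)&dep&(C[...,2]>.044)&(C[...,2]<.06)&(np.hypot(C[...,0]-.51,C[...,1]+.15)<.07)
print('tt z',np.percentile(C[tt][:,2],[10,50,90]))
# nut top
near=np.hypot(C[...,0]-.514,C[...,1]+.162)<.05
top=near&dep&(C[...,2]>.128)
print('nut top z',np.percentile(C[top][:,2],[5,50,95]))
zt=np.median(C[top][:,2]); 
m=near&dep&(C[...,2]>zt-.006); cs=max(cv2.findContours(m.astype(np.uint8),0,2)[0],key=cv2.contourArea)
cc=C[m][:,:2]; print('nut circle',cv2.minEnclosingCircle((cc*1000).astype(np.float32)), (cc.max(0)+cc.min(0))/2)
wh=(np.minimum(np.minimum(b,g),r)>120)&near&(C[...,2]>zt-.004)&dep
n,lab,st,ce=cv2.connectedComponentsWithStats(wh.astype(np.uint8))
bars=[]
for i in range(1,n):
    if st[i,4]>15:
        p=at_z(w,M,ce[i][0],ce[i][1],zt); bars.append(p); print(st[i,4],ce[i],p.round(4))
bars=np.array(bars)[:,:2]
if len(bars)==3:
    A=np.c_[2*bars,np.ones(3)]; s=np.linalg.solve(A,(bars**2).sum(1)); c=s[:2]
    print('bars centre',c,np.linalg.norm(bars-c,axis=1),np.degrees(np.arctan2(*(bars-c).T[::-1])))
g=rect(w,M,.04,.51,-.12,.2,.001); cv2.imwrite('pics/rect.png',g)
E
```

```text
base z 0.04078756963576316
base rect mm ((517.322998046875, -166.15728759765625), (199.44322204589844, 296.4180908203125), 9.266827583312988)
tt z [0.04595771 0.04686706 0.04782659]
nut top z [0.13259107 0.31987366 0.33299003]
nut circle ((515.3591918945312, -118.78382110595703), 24.555145263671875) [ 0.51535918 -0.11732768]Traceback (most recent call last):
  File "<stdin>", line 25, in <module>
IndexError: too many indices for array: array is 1-dimensional, but 2 were indexed
```

```bash
cat > nut.py <<'E'
from h import *
def bars(w,M,c0,zt,lim=.045):
    C=cloud(w,M); b,g,r=[w['pixels'][...,i].astype(int) for i in range(3)]
    dep=w['depth']>0; near=(np.hypot(C[...,0]-c0[0],C[...,1]-c0[1])<lim)&dep
    top=near&(abs(C[...,2]-zt)<.006); z=np.median(C[top][:,2]); print('top z',z,top.sum())
    m=near&(abs(C[...,2]-z)<.004); cc=C[m][:,:2]; print('enc',cv2.minEnclosingCircle((cc*1000).astype(np.float32)))
    wh=(np.minimum(np.minimum(b,g),r)>105)&m
    n,lab,st,ce=cv2.connectedComponentsWithStats(wh.astype(np.uint8)); B=[]
    for i in range(1,n):
        if st[i,4]>15: B.append(at_z(w,M,ce[i][0],ce[i][1],z)[:2]); print(st[i,4],ce[i].round(),B[-1].round(4))
    B=np.array(B)
    if len(B)==3:
        s=np.linalg.solve(np.c_[2*B,np.ones(3)],(B**2).sum(1)); c=s[:2]
        print('centre',c,np.linalg.norm(B-c,axis=1),np.degrees(np.arctan2(*(B-c).T[::-1])))
E
python3 - <<'E'
from nut import *
d=np.load('w1.npy',allow_pickle=True).item(); w,o=d['w'],d['o']; M=T(w,o)
bars(w,M,(.516,-.164),.134)
E
```

```text
top z 0.13317948154992626 4059
enc ((518.72900390625, -166.10504150390625), 30.453754425048828)
71 [295. 208.] [ 0.5314 -0.1489]
70 [252. 227.] [ 0.4969 -0.1649]
65 [289. 251.] [ 0.5281 -0.1869]
centre [ 0.51882993 -0.16694785] [0.02199047 0.02199047 0.02199047] [ 54.99645078 174.74728895 -65.10178117]
```

Axis at (0.518,-0.1665), machine yaw about 9.3°, seat z about 0.047 and nut top at 0.133, which all agree. Now grasping the nut.

>>> step_arm:
  rows:
    - [0.0195,-0.0245,-0.03,0,0,0]
    - [0,0,-0.03,0,0,0]
    - [0,0,-0.03,0,0,0]
    - [0,0,-0.0325,0,0,0]
    - [0,0,0,0,0,0]

```text
time: 3.52
position: [0.5179, -0.1654, 0.2804]
tool_rot: [0.707, 0.707, -0.001, -0.003]
ft_force: [0.6, -0.2, 0.6]
grip_width: 0.087
grip_force: 0.0
```

>>> step_arm:
  rows:
    - [0,0,0,0,0,0]
    - [0,0,0,0,0,0]
    - [0,0,0,0,0,0]
    - [0,0,0,0,0,0]
    - [0,0,0,0,0,0]
    - [0,0,0,0,0,0]
  jaw: 0.05
  squeeze: 25

```text
time: 4.28
position: [0.5188, -0.1668, 0.2832]
tool_rot: [0.707, 0.707, 0.0, 0.001]
ft_force: [-0.1, 0.5, 6.0]
grip_width: 0.0613
grip_force: 25.0
```

>>> step_arm:
  rows:
    - [0,0,0.0004,0,0,10]
    - [0,0,0.0004,0,0,10]
    - [0,0,0.0005,0,0,10]
    - [0,0,0.0005,0,0,10]
    - [0,0,0.0005,0,0,10]
    - [0,0,0.0005,0,0,10]
    - [0,0,0.0005,0,0,10]
    - [0,0,0.0005,0,0,10]
    - [0,0,0.0005,0,0,10]
    - [0,0,0.0005,0,0,10]
    - [0,0,0.0005,0,0,5]
    - [0,0,0,0,0,0]

```text
time: 5.78
position: [0.5191, -0.1668, 0.288]
tool_rot: [-0.13, 0.992, -0.001, 0.001]
ft_force: [0.5, -0.7, 3.2]
grip_width: 0.0615
grip_force: 25.0
```

>>> step_arm:
  rows:
    - [0,0,0.002,0,0,0]
    - [0,0,0.003,0,0,0]
    - [0,0,0,0,0,0]

```text
time: 6.15
position: [0.5186, -0.1666, 0.2926]
tool_rot: [-0.13, 0.991, 0.0, -0.0]
ft_force: [-0.2, 0.4, -2.1]
grip_width: 0.0616
grip_force: 25.0
```

>>> step_arm:
  rows:
    - [0,0,0.01,0,0,0]
    - [0,0,0.02,0,0,0]
    - [0,0,0.02,0,0,0]
    - [-0.0115,0.0426,0,0,0,0]
    - [-0.0115,0.0426,0,0,0,0]
    - [-0.0115,0.0426,0,0,0,0]
    - [-0.0115,0.0426,0,0,0,0]
    - [-0.0115,0.0426,0,0,0,0]
    - [-0.0115,0.0426,0,0,0,0]
    - [0,0,-0.05,0,0,0]
    - [0,0,-0.05,0,0,0]
    - [0,0,-0.03,0,0,0]

```text
time: 7.65
position: [0.4496, 0.0892, 0.2113]
tool_rot: [-0.131, 0.991, 0.0, -0.0]
ft_force: [-1.6, 0.7, -1.5]
grip_width: 0.0614
grip_force: 25.0
```

>>> step_arm:
  rows:
    - [0,0,-0.01,0,0,0]
    - [0,0,-0.01,0,0,0]
    - [0,0,-0.005,0,0,0]
    - [0,0,0,0,0,0]
    - [0,0,0,0,0,0]

```text
time: 8.28
position: [0.4499, 0.0889, 0.1882]
tool_rot: [-0.13, 0.991, -0.0, 0.001]
ft_force: [-0.3, -1.6, -1.6]
grip_width: 0.0613
grip_force: 25.0
```

>>> step_arm:
  rows:
    - [0,0,-0.0025,0,0,0]
    - [0,0,0,0,0,0]
    - [0,0,0,0,0,0]

```text
time: 8.65
position: [0.4497, 0.0889, 0.1851]
tool_rot: [-0.13, 0.991, -0.0, 0.0]
ft_force: [0.1, -0.1, -1.4]
grip_width: 0.0617
grip_force: 25.0
```

>>> step_arm:
  rows:
    - [0,0,0,0,0,0]
    - [0,0,0,0,0,0]
    - [0,0,0,0,0,0]
    - [0,0,0.03,0,0,0]
    - [0,0,0.06,0,0,0]
    - [0.005,0.05,0.06,0,0,0]
    - [0.005,0.05,0.06,0,0,0]
    - [0.005,0.05,0.03,0,0,0]
    - [0.01,0.06,0,0,0,0]
    - [0,0,0,0,0,0]
    - [0,0,0,0,0,0]
  jaw: 0.087

```text
time: 10.02
position: [0.472, 0.2786, 0.4003]
tool_rot: [-0.131, 0.991, -0.0, -0.001]
ft_force: [0.2, 0.3, 1.0]
grip_width: 0.0871
grip_force: 0.0
```

```bash
python3 - <<'E'
from h import *
o=get_obs(); w=camera('wrist'); M=T(w,o); C=cloud(w,M)
np.save('w2.npy',dict(w=w,o=o),allow_pickle=True)
cv2.imwrite('pics/w2.png',cv2.resize(w['pixels'],(800,600)))
print(o['position'],o['tool_rot'])
for d in cut_out('spool_a','wrist')+cut_out('nut','wrist'):
    r=d['region']&(w['depth']>0)
    if r.sum()<9: continue
    p=C[r]; h=p[p[:,2]>np.percentile(p[:,2],60)-.004]
    print(round(d['confidence'],2),np.round(d['extent']),w['pixels'][r].mean(0).round(),np.percentile(p[:,2],[20,80]).round(4),cv2.minEnclosingCircle((h[:,:2]*1000).astype(np.float32)))
E
```

```text
[0.47198756 0.27859662 0.40027947] [-1.30930665e-01  9.91390901e-01 -4.85126490e-04 -1.00396262e-03]
0.97 [407.  64.  88.  88.] [ 27.  80. 144.] [0.0137 0.0227] ((329.2139892578125, 398.9402770996094), 43.283748626708984)
0.9 [215. 121.  58.  68.] [ 48. 135. 156.] [0.0116 0.0174] ((430.8642272949219, 222.4591522216797), 31.892250061035156)
0.65 [295.  30.  66.  56.] [115.  62. 102.] [0.0154 0.0174] ((317.86529541015625, 276.98968505859375), 31.665935516357422)
0.64 [341. 163.  59.  56.] [ 35.  88. 150.] [0.0086 0.0173] ((441.2381286621094, 370.83624267578125), 31.99131202697754)
0.84 [ 84. 103.  75.  60.] [30. 37. 43.] [0.0331 0.0353] ((450.25604248046875, 88.67675018310547), 30.71096420288086)
```

View pics/w2.png

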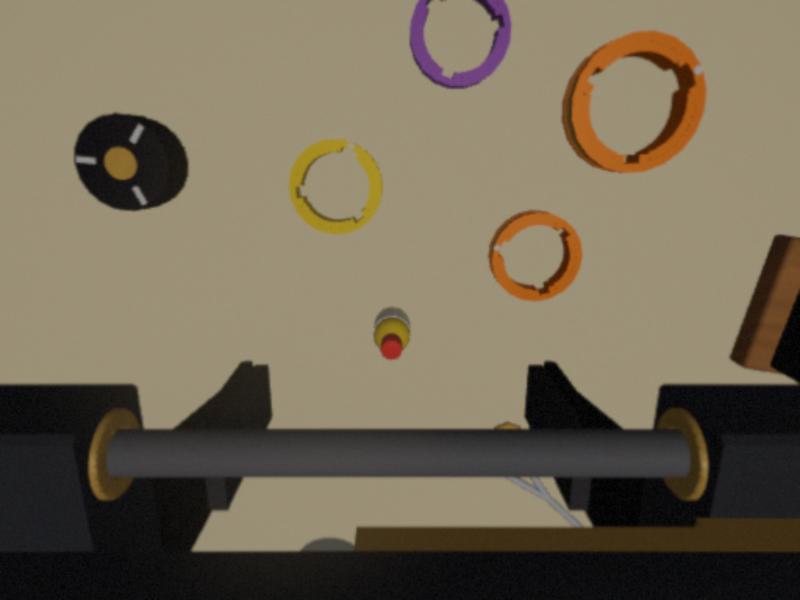

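Candidates: small orange at (536,255), measured 64 mm across; large orange at (634,102), 86 mm; purple at (460,35), excluded; yellow at (336,186), 64 mm. Spool_a is the small orange, because it is the smaller one in its colour and not purple. Spool_c is the yellow. There is no blue spool. I'll confirm this in a crop and fit the yaws.

```bash
cat > spool.py <<'E'
from h import *
from scipy.optimize import minimize
def tmpl(x,y,yaw):
    """1 where spool material, on top plane (mm)"""
    r=np.hypot(x,y); m=(r<32)&(r>23)
    for a,w in((0,11.5),(120,7.5),(-120,7.5)):
        t=np.radians(yaw+a); u=x*np.cos(t)+y*np.sin(t); v=-x*np.sin(t)+y*np.cos(t)
        m&=~((u>0)&(u<27.5)&(abs(v)<w/2))
    return m
def fit(w,M,c0,zt,dz=.004,yaws=range(-180,180,3)):
    C=cloud(w,M); px=w['pixels'].astype(int); sat=px.max(-1)-px.min(-1)
    white=px.min(-1)>130
    near=(np.hypot(C[...,0]-c0[0],C[...,1]-c0[1])<.05)&(w['depth']>0)
    v,u=np.nonzero(near); P=at_z(w,M,u,v,zt)   # top-plane coords
    on=(abs(C[v,u,2]-zt)<dz)&(sat[v,u]>45)
    q=(P[:,:2]-c0)*1000; z=np.median(C[v,u,2][on]); best=None
    def cost(c,y): return np.sum(tmpl(q[:,0]-c[0],q[:,1]-c[1],y)!=on)
    c=np.array(cv2.minEnclosingCircle(q[on].astype(np.float32))[0])
    for it in range(3):
        ys=yaws if it==0 else np.arange(y-8,y+8.1,.5)
        y=min(ys,key=lambda a:cost(c,a)); 
        if it: ys=[a for a in ys if cost(c,a)<=cost(c,y)*1.02]; y=np.mean(ys)
        g=[(cost(c+d,y),tuple(c+d)) for d in np.array(np.meshgrid(np.arange(-3,3.1,.5),np.arange(-3,3.1,.5))).reshape(2,-1).T]
        mn=min(g)[0]; c=np.mean([k for s,k in g if s<=mn*1.02],0)
    print('centre',(c0+c/1000).round(4),'yaw',round(float(y),1),'cost',cost(c,y)/on.sum(),'z',round(float(z),4))
    return c0+c/1000,y
E
python3 - <<'E'
from spool import *
d=np.load('w2.npy',allow_pickle=True).item(); w,o=d['w'],d['o']; M=T(w,o); im=[]
for c0 in ((.4309,.2225),(.4412,.3708)):
    c,y=fit(w,M,np.array(c0),.0165)
    g=cv2.resize(rect(w,M,.0165,c[0],c[1],.045,.00025),(390,390))
    t=np.radians(y); p=lambda r:(int(195-195/45*r*np.sin(t)),int(195-195/45*r*np.cos(t)))
    cv2.line(g,p(0),p(20),(0,255,0),1); im.append(g)
cv2.imwrite('pics/crop.png',np.hstack(im))
E
```

```text
centre [0.4309 0.2224] yaw 172.0 cost 0.07857142857142857 z 0.0168
centre [0.4411 0.3707] yaw -88.9 cost 0.09631490787269682 z 0.0168
```

View pics/crop.png

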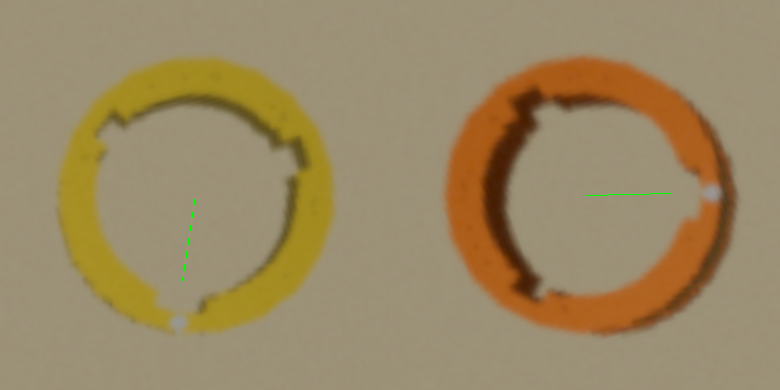

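The crop confirms it: yellow spool at yaw 172° and small orange spool at yaw -89°, each with its white dot at the wide keyway. Grasping the yellow one.

>>> step_arm:
  rows:
    - [-0.0205,-0.028,-0.04,0,0,10]
    - [-0.0205,-0.028,-0.04,0,0,10]
    - [0,0,-0.04,0,0,10]
    - [0,0,-0.04,0,0,10]
    - [0,0,0,0,0,0]
    - [0,0,0,0,0,0]

```text
time: 10.92
position: [0.4323, 0.2223, 0.2417]
tool_rot: [-0.46, 0.888, -0.0, 0.0]
ft_force: [-0.1, -0.3, 0.8]
grip_width: 0.0866
grip_force: 0.0
```

```bash
cat > st.py <<'E'
from h import *
import sys
P=[]
for _ in range(1):
    o=get_obs(); m=R.from_quat(o['tool_rot']).as_matrix()
print('pos',o['position'].round(4),'closing',np.degrees(np.arctan2(m[1,1],m[0,1])).round(2),'tilt',m[:2,2].round(4),'q6',round(o['q'][5],2))
E
python3 st.py; python3 - <<'E'
from spool import *
o=get_obs(); w=camera('wrist'); M=T(w,o)
fit(w,M,np.array([.4309,.2224]),.0165)
E
```

```text
pos [0.4323 0.2223 0.2417] closing 144.78 tilt [0.0009 0.0002] q6 -2.28
centre [0.4307 0.2219] yaw 172.2 cost 0.09628948175406317 z 0.0168
```

>>> step_arm:
  rows:
    - [-0.0015,0,-0.03,0,0,0]
    - [0,0,-0.026,0,0,0]
    - [0,0,0,0,0,0]

```text
time: 11.35
position: [0.4304, 0.2228, 0.1852]
tool_rot: [-0.461, 0.887, 0.0, -0.0]
ft_force: [-0.1, -0.6, 0.8]
grip_width: 0.0865
grip_force: 0.0
```

>>> step_arm:
  rows:
    - [0,0,0,0,0,0]
    - [0,0,0,0,0,0]
    - [0,0,0,0,0,0]
    - [0,0,0,0,0,0]
    - [0,0,0,0,0,0]
  jaw: 0.055
  squeeze: 20

```text
time: 11.98
position: [0.4305, 0.2229, 0.1857]
tool_rot: [-0.462, 0.887, -0.0, 0.001]
ft_force: [0.3, 0.2, 6.7]
grip_width: 0.0639
grip_force: 20.0
```

```bash
python3 st.py
```

```text
pos [0.4305 0.2229 0.1857] closing 144.98 tilt [0.0016 0.0004] q6 -2.28
```

>>> step_arm:
  rows:
    - [0,0,0.02,0,0,0]
    - [0,0,0.05,0,0,0]
    - [0,0,0.05,0,0,-10.2]
    - [0,0,0.04,0,0,-10.2]
    - [0.0085,-0.038,0,0,0,-10.2]
    - [0.0085,-0.038,0,0,0,-10.2]
    - [0.0085,-0.038,0,0,0,-10.2]
    - [0.0085,-0.038,0,0,0,-10.2]
    - [0.009,-0.038,0,0,0,-10.2]
    - [0.009,-0.04,0,0,0,-10.2]
    - [0.009,-0.04,0,0,0,-10.2]
    - [0.009,-0.04,0,0,0,-10.2]

```text
time: 13.48
position: [0.5001, -0.0885, 0.3448]
tool_rot: [0.402, 0.916, 0.0, -0.0]
ft_force: [-0.5, -0.2, -0.4]
grip_width: 0.0636
grip_force: 20.0
```

>>> step_arm:
  rows:
    - [0.009,-0.039,0,0,0,-10.2]
    - [0.009,-0.04,0,0,0,-10.2]
    - [0,0,0,0,0,-10.2]
    - [0,0,0,0,0,-10.2]
    - [0,0,0,0,0,-10.2]
    - [0,0,0,0,0,-9.7]
    - [0,0,0,0,0,0]
    - [0,0,0,0,0,0]

```text
time: 14.48
position: [0.5181, -0.1661, 0.3448]
tool_rot: [0.807, 0.591, -0.0, -0.0]
ft_force: [-0.1, -0.4, -0.8]
grip_width: 0.0638
grip_force: 20.0
```

```bash
cat > hand.py <<'E'
from spool import *
import sys
o=get_obs(); w=camera('wrist'); M=T(w,o); C=cloud(w,M); p=np.array(o['position'])
m=R.from_quat(o['tool_rot']).as_matrix(); 
print('pos',p.round(4),'closing',np.degrees(np.arctan2(m[1,1],m[0,1])).round(2),'tilt',m[:2,2].round(4))
zt=p[2]-.1857+.0165
c,y=fit(w,M,p[:2],zt,dz=.006,yaws=range(-20,40,2))
print('offset spool-TCP',(c-p[:2]).round(4))
cv2.imwrite('pics/%s.png'%sys.argv[1],np.hstack([w['pixels'][::1,:,:],cv2.resize(rect(w,M,zt,p[0],p[1],.05,.0005),(384,384))])[:, :])
np.save('%s.npy'%sys.argv[1],dict(w=w,o=o),allow_pickle=True)
E
python3 hand.py w3; python3 -c "
import cv2;a=cv2.imread('pics/w3.png');cv2.imwrite('pics/w3s.png',cv2.resize(a,(800,343)))"
```

```text
pos [ 0.5181 -0.1661  0.3448] closing -17.57 tilt [-0.0004  0.0002]
centre [ 0.5187 -0.1654] yaw 8.5 cost 0.4929368029739777 z 0.1757
offset spool-TCP [0.0007 0.0007]
```

View pics/w3s.png

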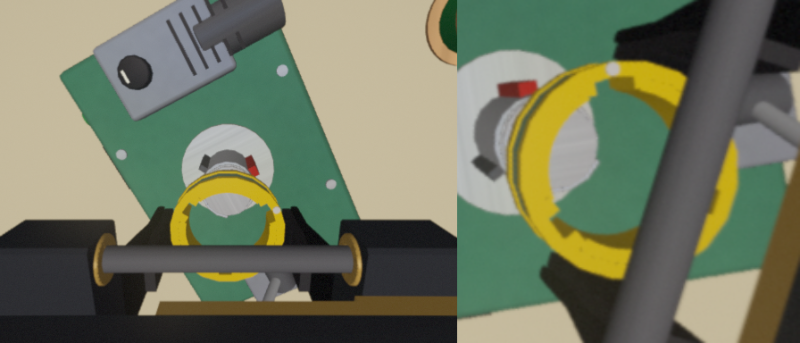

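```bash
python3 - <<'E'
from h import *
d=np.load('w3.npy',allow_pickle=True).item(); w,o=d['w'],d['o']; M=T(w,o); C=cloud(w,M)
b,g,r=[w['pixels'][...,i].astype(int) for i in range(3)]
n=np.hypot(C[...,0]-.518,C[...,1]+.1665)<.06
tt=n&(b>120)&(abs(C[...,2]-.047)<.004)
P=C[tt][:,:2]; print('tt z',np.median(C[tt][:,2]),'enc',cv2.minEnclosingCircle((P*1000).astype(np.float32)))
# outer rim points -> circle with r=45
from scipy.optimize import least_squares
ctr=np.array([.518,-.1665]); a=np.arctan2(*(P-ctr).T[::-1]); rad=np.hypot(*(P-ctr).T)
E=[P[(a>=t)&(a<t+.1)][np.argmax(rad[(a>=t)&(a<t+.1)])] for t in np.arange(-np.pi,np.pi,.1) if ((a>=t)&(a<t+.1)).any() and rad[(a>=t)&(a<t+.1)].max()>.04]
E=np.array(E); s=least_squares(lambda c:np.hypot(*(E-c[:2]).T)-c[2],[*ctr,.045],loss='soft_l1',f_scale=.001); print('rim fit',len(E),s.x)
red=n&(r>g+50)&(r>b+50)&(C[...,2]<.1)&(C[...,2]>.05); top=red&(C[...,2]>.086)
print('red',red.sum(),'z95',np.percentile(C[red][:,2],95))
for c in (ctr,s.x[:2]): 
    q=C[top][:,:2]-c; print('key top',top.sum(),q.mean(0),np.hypot(*q.mean(0)),np.degrees(np.arctan2(q[:,1].mean(),q[:,0].mean())))
# base rectangle again
gr=(g>r+20)&(g>b+3)&(w['depth']>0)&(abs(C[...,2]-.04)<.005); print(cv2.minAreaRect((C[gr][:,:2]*1000).astype(np.float32)))
E
```

```text
tt z 0.04683673803841132 enc ((518.8988647460938, -166.69801330566406), 45.07468795776367)
rim fit 46 [ 0.51897671 -0.16641436  0.04458482]
red 181 z95 0.08972581528028267
key top 99 [0.024721   0.00472989] 0.02516941809806966 10.831534279782653
key top 99 [0.02374429 0.00464424] 0.02419422244293532 11.066997589718023
((519.111083984375, -166.0760040283203), (197.1573028564453, 297.302734375), 9.283246040344238)
```

>>> step_arm:
  rows:
    - [0.0006,-0.0008,-0.02,0,0,0.7]
    - [0,0,-0.02,0,0,0]
    - [0,0,-0.01,0,0,0]
    - [0,0,-0.01,0,0,0]
    - [0,0,0,0,0,0]

```text
time: 15.15
position: [0.5187, -0.1669, 0.2844]
tool_rot: [0.804, 0.595, -0.0, -0.001]
ft_force: [0.4, -0.2, -1.0]
grip_width: 0.0637
grip_force: 20.0
```

>>> step_arm:
  rows:
    - [0,0,-0.004,0,0,0]
    - [0,0,-0.004,0,0,0]
    - [0,0,-0.003,0,0,0]
    - [0,0,0,0,0,0]

```text
time: 15.65
position: [0.5187, -0.167, 0.2737]
tool_rot: [0.804, 0.595, -0.0, -0.0]
ft_force: [-0.9, -0.1, -0.9]
grip_width: 0.0637
grip_force: 20.0
```

>>> step_arm:
  rows:
    - [0,0,-0.003,0,0,0]
    - [0,0,-0.003,0,0,0]
    - [0,0,0,0,0,0]

```text
time: 16.02
position: [0.5187, -0.167, 0.2676]
tool_rot: [0.804, 0.595, -0.0, -0.0]
ft_force: [-0.4, -0.0, -0.4]
grip_width: 0.0636
grip_force: 20.0
```

>>> step_arm:
  rows:
    - [0,0,-0.006,0,0,0]
    - [0,0,-0.007,0,0,0]
    - [0,0,-0.007,0,0,0]
    - [0,0,-0.007,0,0,0]
    - [0,0,-0.005,0,0,0]
    - [0,0,-0.001,0,0,0]
    - [0,0,0,0,0,0]

```text
time: 16.9
position: [0.5188, -0.167, 0.2348]
tool_rot: [0.804, 0.595, -0.0, -0.0]
ft_force: [0.0, 0.4, -0.8]
grip_width: 0.0636
grip_force: 20.0
```

>>> step_arm:
  rows:
    - [0,0,0,0,0,0]
    - [0,0,0,0,0,0]
    - [0,0,0,0,0,0]
    - [0,0,0.02,0,0,0]
    - [0,0,0.045,0,0,0]
    - [0,0,0.045,0,0,0]
    - [-0.0055,0.038,0,0,0,-9]
    - [-0.0055,0.038,0,0,0,-9]
    - [-0.0055,0.038,0,0,0,-9]
    - [-0.0055,0.038,0,0,0,-9]
    - [-0.0055,0.038,0,0,0,-9]
    - [-0.0055,0.038,0,0,0,-9]
  jaw: 0.087

```text
time: 18.4
position: [0.4856, 0.0621, 0.3451]
tool_rot: [0.987, 0.162, 0.0, 0.0]
ft_force: [0.3, 1.3, 0.1]
grip_width: 0.087
grip_force: 0.0
```

>>> step_arm:
  rows:
    - [-0.0055,0.038,0,0,0,-9]
    - [-0.0055,0.039,0,0,0,0]
    - [-0.0055,0.039,0,0,0,0]
    - [-0.0055,0.039,0,0,0,0]
    - [-0.0055,0.039,0,0,0,0]
    - [-0.0055,0.039,0,0,0,0]
    - [-0.0055,0.039,-0.04,0,0,0]
    - [-0.0055,0.038,-0.04,0,0,0]
    - [0,0,0,0,0,0]
    - [0,0,0,0,0,0]

```text
time: 19.65
position: [0.4419, 0.3709, 0.2651]
tool_rot: [0.996, 0.087, 0.0, 0.0]
ft_force: [0.5, 0.3, 0.1]
grip_width: 0.0868
grip_force: 0.0
```

```bash
python3 st.py; python3 - <<'E'
from spool import *
o=get_obs(); w=camera('wrist'); M=T(w,o)
fit(w,M,np.array([.4411,.3707]),.0165)
d=np.load('w2.npy',allow_pickle=True).item(); print('bottle',at_z(d['w'],T(d['w'],d['o']),np.array(391*.64),np.array(345*.64),.06))
t=camera('top'); C=cloud(t,T(t))
a=np.load('w1.npy',allow_pickle=True).item()
cv2.imwrite('pics/top3.png',cv2.resize(t['pixels'][150:300,120:380],(780,450)))
n=(np.hypot(C[...,0]-.519,C[...,1]+.1665)<.04)&(t['depth']>0)
px=t['pixels'].astype(int); ye=n&(px[...,2]-px[...,0]>50)&(px[...,1]-px[...,0]>40)
print('yellow z',np.percentile(C[ye][:,2],[50,90]),C[ye].mean(0),ye.sum())
E
```

```text
pos [0.4419 0.3709 0.2651] closing -79.98 tilt [ 0.0002 -0.0003] q6 1.9
centre [0.4413 0.371 ] yaw -89.5 cost 0.09386828160484481 z 0.0166
bottle [0.51601396 0.28500736 0.06      ]
yellow z [0.06023575 0.06515759] [ 0.51026715 -0.15846333  0.06022962] 103
```

>>> step_arm:
  rows:
    - [-0.0005,0,-0.04,0,0,0]
    - [0,0,-0.0395,0,0,0]
    - [0,0,0,0,0,0]

```text
time: 20.12
position: [0.442, 0.3701, 0.1852]
tool_rot: [0.996, 0.086, -0.0, 0.0]
ft_force: [0.5, -0.0, -1.0]
grip_width: 0.0869
grip_force: 0.0
```

>>> step_arm:
  rows:
    - [0,0,0,0,0,0]
    - [0,0,0,0,0,0]
    - [0,0,0,0,0,0]
    - [0,0,0,0,0,0]
    - [0,0,0,0,0,0]
  jaw: 0.055
  squeeze: 20

```text
time: 20.75
position: [0.4415, 0.3711, 0.1865]
tool_rot: [0.996, 0.087, 0.001, -0.0]
ft_force: [-0.9, -0.6, 6.3]
grip_width: 0.0637
grip_force: 20.0
```

```bash
python3 st.py
```

```text
pos [0.4415 0.3711 0.1865] closing -80.0 tilt [0.0011 0.0005] q6 1.9
```

>>> step_arm:
  rows:
    - [0,0,0.02,0,0,0]
    - [0,0,0.05,0,0,0]
    - [0,0,0.05,0,0,0]
    - [0,0,0.04,0,0,0]
    - [0.0055,-0.038,0,0,0,9.9]
    - [0.0055,-0.038,0,0,0,9.9]
    - [0.0055,-0.038,0,0,0,9.9]
    - [0.0055,-0.038,0,0,0,9.9]
    - [0.0055,-0.038,0,0,0,9.9]
    - [0.0055,-0.038,0,0,0,9.9]
    - [0.0055,-0.039,0,0,0,9.9]
    - [0.0055,-0.039,0,0,0,9.9]

```text
time: 22.25
position: [0.4851, 0.0639, 0.3454]
tool_rot: [0.71, 0.704, -0.0, -0.0]
ft_force: [-0.0, 0.3, -0.8]
grip_width: 0.0633
grip_force: 20.0
```

>>> step_arm:
  rows:
    - [0.0055,-0.039,0,0,0,9.9]
    - [0.0055,-0.039,0,0,0,9.9]
    - [0.0055,-0.039,0,0,0,0]
    - [0.0055,-0.039,0,0,0,0]
    - [0.0056,-0.038,0,0,0,0]
    - [0.0056,-0.038,0,0,0,0]
    - [0,0,0,0,0,0]
    - [0,0,0,0,0,0]

```text
time: 23.25
position: [0.518, -0.1665, 0.3451]
tool_rot: [0.581, 0.814, 0.0, -0.001]
ft_force: [-0.9, -0.3, -0.9]
grip_width: 0.0637
grip_force: 20.0
```

```bash
python3 hand.py w4
```

```text
pos [ 0.518  -0.1665  0.3451] closing 18.96 tilt [-0.0013  0.0012]
centre [ 0.5185 -0.1675] yaw 7.0 cost 0.39634451677516275 z 0.1754
offset spool-TCP [ 0.0004 -0.001 ]
```

>>> step_arm:
  rows:
    - [0.0006,-0.0004,-0.02,0,0,0.3]
    - [0,0,-0.02,0,0,0]
    - [0,0,-0.013,0,0,0]
    - [0,0,-0.01,0,0,0]
    - [0,0,-0.004,0,0,0]
    - [0,0,-0.003,0,0,0]
    - [0,0,0,0,0,0]

```text
time: 24.18
position: [0.5188, -0.167, 0.2752]
tool_rot: [0.579, 0.815, 0.0, -0.001]
ft_force: [-1.1, 1.9, -1.9]
grip_width: 0.0634
grip_force: 20.0
```

>>> step_arm:
  rows:
    - [0,0,-0.003,0,0,0]
    - [0,0,-0.003,0,0,0]
    - [0,0,0,0,0,0]

```text
time: 24.55
position: [0.5188, -0.1674, 0.2699]
tool_rot: [0.579, 0.816, -0.0, -0.0]
ft_force: [-2.3, 0.6, 3.9]
grip_width: 0.0638
grip_force: 20.0
```

>>> step_arm:
  rows:
    - [0,0,-0.002,0,0,0]
    - [0,0,-0.001,0,0,0]
    - [0,0,0,0,0,0]

```text
time: 24.92
position: [0.5187, -0.167, 0.2661]
tool_rot: [0.579, 0.816, 0.0, -0.001]
ft_force: [-2.4, 3.2, 2.9]
grip_width: 0.0641
grip_force: 20.0
```

>>> step_arm:
  rows:
    - [-0.0004,0.0006,0,0,0,0]
    - [0,0,-0.003,0,0,0]
    - [0,0,-0.003,0,0,0]
    - [0,0,0,0,0,0]

```text
time: 25.42
position: [0.5182, -0.1663, 0.2598]
tool_rot: [0.579, 0.816, 0.0, -0.001]
ft_force: [-3.0, 4.5, 0.9]
grip_width: 0.0636
grip_force: 20.0
```

>>> step_arm:
  rows:
    - [0,0,-0.003,0,0,0]
    - [0,0,-0.003,0,0,0]
    - [0,0,-0.003,0,0,0]
    - [0,0,0,0,0,0]

```text
time: 25.92
position: [0.518, -0.1659, 0.2517]
tool_rot: [0.579, 0.816, 0.0, -0.001]
ft_force: [-4.7, 5.9, 7.5]
grip_width: 0.0638
grip_force: 20.0
```

>>> step_arm:
  rows:
    - [0,0,0,0,0,0]
    - [0,0,0,0,0,0]
    - [0,0,0,0,0,0]
    - [0,0,0.02,0,0,0]
    - [0,0,0.045,0,0,0]
    - [0,0,0.045,0,0,0]
    - [0,-0.03,0.03,0,0,0]
    - [0,-0.03,0,0,0,0]
    - [0,0,0,0,0,0]
    - [0,0,0,0,0,0]
  jaw: 0.087

```text
time: 27.18
position: [0.5184, -0.2264, 0.3908]
tool_rot: [0.579, 0.815, 0.0, -0.001]
ft_force: [0.0, -0.3, 0.1]
grip_width: 0.0865
grip_force: 0.0
```

```bash
cat > arb.py <<'E'
from h import *
import sys
o=get_obs(); w=camera('wrist'); M=T(w,o); C=cloud(w,M)
px=w['pixels'].astype(int); n=(np.hypot(C[...,0]-.519,C[...,1]+.1665)<.045)&(w['depth']>0)
col=n&(px[...,2]-px[...,0]>45)&(C[...,2]>.05)&(C[...,2]<.1)
z=C[col][:,2]; print(np.percentile(z,[5,25,50,75,95]).round(4),np.histogram(z,np.arange(.05,.1,.002)))
t=col&(C[...,2]>np.percentile(z,75)-.003); P=C[t]
print('enc',cv2.minEnclosingCircle((P[:,:2]*1000).astype(np.float32)))
A=np.c_[P[:,:2]-[.519,-.1665],np.ones(len(P))]; print('plane',np.linalg.lstsq(A,P[:,2],rcond=None)[0])
np.save(sys.argv[1]+'.npy',dict(w=w,o=o),allow_pickle=True)
u,v=proj(w,M,[.519,-.1665,.08])[0].astype(int); a=max(v-90,0); b=max(u-120,0)
cv2.imwrite('pics/%s.png'%sys.argv[1],cv2.resize(w['pixels'][a:a+180,b:b+240],(800,600),interpolation=cv2.INTER_CUBIC)); print(a,b)
E
python3 arb.py w5
```

```text
[0.0746 0.0802 0.0832 0.0851 0.0869] (array([  0,   2,   0,   2,   1,   8,  20,   1,   3,   3,  14,  31,  38,
        14, 328, 335, 380, 562, 201,  53,   4,   0,   1,   0]), array([0.05 , 0.052, 0.054, 0.056, 0.058, 0.06 , 0.062, 0.064, 0.066,
       0.068, 0.07 , 0.072, 0.074, 0.076, 0.078, 0.08 , 0.082, 0.084,
       0.086, 0.088, 0.09 , 0.092, 0.094, 0.096, 0.098]))
enc ((518.9028930664062, -167.02630615234375), 31.78172492980957)
plane [-0.00381051  0.05567093  0.08412818]
32 157
```

View pics/w5.png

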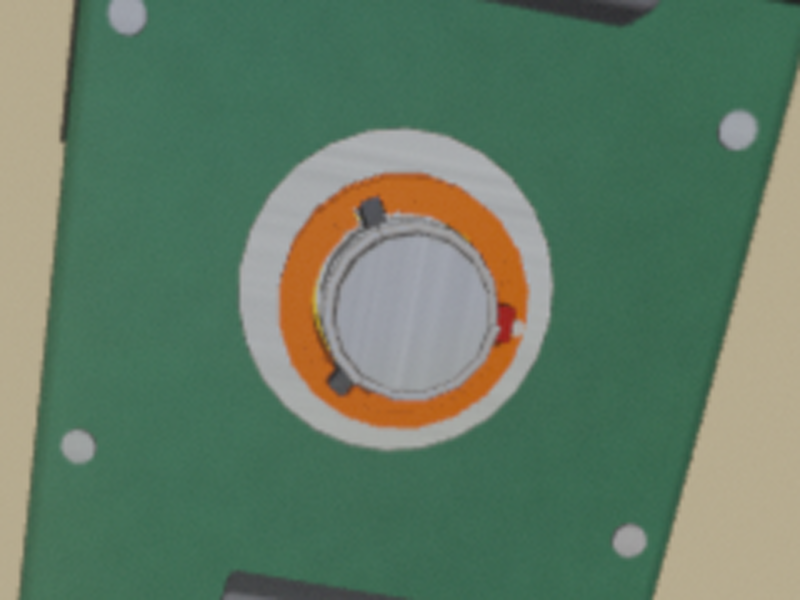

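The crop shows the orange spool on all three keys, dot at the red key (510,325), but about 5 mm high and slightly tilted. It is jammed with its +y side up. I'll press it down with the fingertips straddling the hub.

>>> step_arm:
  rows:
    - [0,0.03,0,0,0,10]
    - [0.0003,0.03,0,0,0,10]
    - [0,0,0,0,0,10]
    - [0,0,0,0,0,10]
    - [0,0,-0.02,0,0,10]
    - [0,0,-0.02,0,0,10]
    - [0,0,-0.02,0,0,10]
    - [0,0,-0.02,0,0,10.6]
    - [0,0,-0.014,0,0,0]
    - [0,0,0,0,0,0]
    - [0,0,0,0,0,0]
  jaw: 0.053

```text
time: 28.6
position: [0.5193, -0.1667, 0.2978]
tool_rot: [-0.086, 0.996, -0.0, 0.0]
ft_force: [0.2, 0.3, 1.5]
grip_width: 0.0529
grip_force: 0.0
```

```bash
python3 st.py
```

```text
pos [ 0.5193 -0.1667  0.2978] closing 99.83 tilt [ 0.0007 -0.0003] q6 -2.26
```

>>> step_arm:
  rows:
    - [-0.0003,0,-0.01,0,0,0]
    - [0,0,-0.01,0,0,0]
    - [0,0,-0.006,0,0,0]
    - [0,0,-0.003,0,0,0]
    - [0,0,-0.002,0,0,0]
    - [0,0,0,0,0,0]

```text
time: 29.35
position: [0.5187, -0.1668, 0.2663]
tool_rot: [-0.086, 0.996, 0.0, -0.0]
ft_force: [-0.3, 0.6, -0.2]
grip_width: 0.0532
grip_force: 0.0
```

>>> step_arm:
  rows:
    - [0,0,-0.002,0,0,0]
    - [0,0,-0.002,0,0,0]
    - [0,0,0,0,0,0]

```text
time: 29.72
position: [0.5187, -0.1667, 0.2623]
tool_rot: [-0.086, 0.996, 0.0, -0.0]
ft_force: [-0.7, -0.5, -0.0]
grip_width: 0.0532
grip_force: 0.0
```

>>> step_arm:
  rows:
    - [0,0,-0.001,0,0,0]
    - [0,0,-0.001,0,0,0]
    - [0,0,0,0,0,0]

```text
time: 30.1
position: [0.5187, -0.1668, 0.2606]
tool_rot: [-0.086, 0.996, -0.0, 0.0]
ft_force: [-0.6, 0.1, 2.6]
grip_width: 0.053
grip_force: 1.3
```

>>> step_arm:
  rows:
    - [0,0,-0.001,0,0,0]
    - [0,0,-0.001,0,0,0]
    - [0,0,0,0,0,0]

```text
time: 30.48
position: [0.5187, -0.1667, 0.2605]
tool_rot: [-0.086, 0.996, -0.0, 0.0]
ft_force: [-3.1, 2.1, 15.6]
grip_width: 0.0529
grip_force: 8.0
```

>>> step_arm:
  rows:
    - [0,0,0.01,0,0,0]
    - [0,0,0.03,0,0,0]
    - [0,0,0.04,0,0,0]
    - [0.03,0,0.04,0,0,0]
    - [0.03,0,0,0,0,0]
    - [0,0,0,0,0,0]
    - [0,0,0,0,0,0]
  jaw: 0.087

```text
time: 31.35
position: [0.5778, -0.1664, 0.3774]
tool_rot: [-0.086, 0.996, 0.001, -0.001]
ft_force: [-0.2, -0.4, -1.0]
grip_width: 0.0868
grip_force: 0.0
```

```bash
python3 arb.py w6; python3 - <<'E'
from h import *
d=np.load('w6.npy',allow_pickle=True).item(); w,o=d['w'],d['o']; M=T(w,o); C=cloud(w,M)
px=w['pixels'].astype(int); g=px[...,1]; r=px[...,2]; b=px[...,0]; dep=w['depth']>0
gr=(g>r+20)&(g>b+3)&dep&(abs(C[...,2]-.04)<.005); print(np.median(C[gr][:,2]),cv2.minAreaRect((C[gr][:,:2]*1000).astype(np.float32)))
n=np.hypot(C[...,0]-.519,C[...,1]+.1665)<.035
t=n&(abs(C[...,2]-.113)<.005)&dep; P=C[t]; print('tip',t.sum(),np.median(P[:,2]),cv2.minEnclosingCircle((P[:,:2]*1000).astype(np.float32)))
red=n&(r>g+60)&(g<60)&dep&(C[...,2]>.08); q=C[red].mean(0); print('red key',red.sum(),q,np.degrees(np.arctan2(q[1]+.1666,q[0]-.5189)))
for d in cut_out('nut','wrist')[:2]: print('nut',d['confidence'],np.median(C[d['region']&dep],0))
E
```

```text
[0.0763 0.0783 0.0788 0.0793 0.0802] (array([   0,    3,    3,    0,    3,    6,   46,    7,    3,    7,    6,
          8,    9,  232, 1617,   86,    0,    0,    7,   49,    1,    0,
          0,    1]), array([0.05 , 0.052, 0.054, 0.056, 0.058, 0.06 , 0.062, 0.064, 0.066,
       0.068, 0.07 , 0.072, 0.074, 0.076, 0.078, 0.08 , 0.082, 0.084,
       0.086, 0.088, 0.09 , 0.092, 0.094, 0.096, 0.098]))
enc ((518.694091796875, -166.0494842529297), 31.910058975219727)
plane [0.01914699 0.0039564  0.07915637]
32 146
0.04085235763612288 ((518.3450927734375, -166.7085418701172), (197.7030792236328, 295.88067626953125), 9.344682693481445)
tip 2189 0.11273399563224398 ((518.6544189453125, -166.6490020751953), 20.492727279663086)
red key 28 [ 0.54397192 -0.16293072  0.08875717] 8.32614219051046
nut 0.56 [0.45913519 0.06078279 0.01255062]
nut 0.37 [ 0.50677808 -0.28060698  0.13725249]
```

Orange is now flat at 0.0788 and both spools are down. Arbor axis (0.5187,-0.1666), yaw 9.35°. Fetching the nut.

>>> step_arm:
  rows:
    - [-0.016,0.032,0,0,0,0]
    - [-0.016,0.032,0,0,0,0]
    - [-0.016,0.032,0,0,0,0]
    - [-0.016,0.032,0,0,0,0]
    - [-0.016,0.032,0,0,0,0]
    - [-0.016,0.032,0,0,0,0]
    - [-0.016,0.032,-0.04,0,0,0]
    - [-0.016,0.031,-0.04,0,0,0]
    - [0,0,0,0,0,0]
    - [0,0,0,0,0,0]

```text
time: 32.7
position: [0.4513, 0.0878, 0.2988]
tool_rot: [-0.086, 0.996, -0.0, 0.001]
ft_force: [0.7, 0.9, 0.4]
grip_width: 0.0871
grip_force: 0.0
```

```bash
python3 st.py; python3 - <<'E'
from nut import *
o=get_obs(); w=camera('wrist'); M=T(w,o); np.save('w7.npy',dict(w=w,o=o),allow_pickle=True)
bars(w,M,(.4503,.0887),.034,.034)
d=np.load('w2.npy',allow_pickle=True).item(); w,o=d['w'],d['o']; bars(w,T(w,o),(.4503,.0887),.034,.034)
E
```

```text
pos [0.4513 0.0878 0.2988] closing 99.9 tilt [ 0.0013 -0.0004] q6 -1.79
top z 0.03468790830876023 4632
enc ((449.4335632324219, 88.44131469726562), 30.56679916381836)
74 [271. 176.] [0.4294 0.0961]
76 [228. 200.] [0.4539 0.0667]
64 [270. 223.] [0.4672 0.1025]
centre [0.45015988 0.0884362 ] [0.02209429 0.02209429 0.02209429] [159.76367056 -80.31799534  39.56888927]
top z 0.03469541374869123 3100
enc ((449.5447998046875, 88.68966674804688), 30.863855361938477)
43 [87. 85.] [0.4294 0.0957]
39 [ 55. 102.] [0.4539 0.0666]
39 [ 89. 125.] [0.4671 0.1022]
centre [0.45012476 0.08826511] [0.02199398 0.02199398 0.02199398] [160.20891007 -80.16215713  39.40657908]
```

>>> step_arm:
  rows:
    - [-0.0013,0.0006,-0.04,0,0,0]
    - [0,0,-0.04,0,0,0]
    - [0,0,-0.033,0,0,0]
    - [0,0,0,0,0,0]

```text
time: 33.25
position: [0.4508, 0.0877, 0.1847]
tool_rot: [-0.085, 0.996, -0.0, 0.0]
ft_force: [-0.7, 1.2, -0.1]
grip_width: 0.0869
grip_force: 0.0
```

>>> step_arm:
  rows:
    - [0,0,0,0,0,0]
    - [0,0,0,0,0,0]
    - [0,0,0,0,0,0]
    - [0,0,0,0,0,0]
    - [0,0,0,0,0,0]
  jaw: 0.05
  squeeze: 25

```text
time: 33.88
position: [0.4497, 0.0888, 0.186]
tool_rot: [-0.086, 0.996, -0.0, 0.001]
ft_force: [-0.2, -2.2, 5.9]
grip_width: 0.061
grip_force: 25.0
```

```bash
python3 st.py
```

```text
pos [0.4497 0.0888 0.186 ] closing 99.88 tilt [ 0.0015 -0.0001] q6 -1.79
```

>>> step_arm:
  rows:
    - [0,0,0.02,0,0,0]
    - [0,0,0.05,0,0,0]
    - [0,0,0.05,0,0,0]
    - [0,0,0.05,0,0,-10]
    - [0.0115,-0.0425,0,0,0,-10]
    - [0.0115,-0.0425,0,0,0,-10]
    - [0.0115,-0.0425,0,0,0,-10]
    - [0.0115,-0.0425,0,0,0,-10.3]
    - [0.0115,-0.0427,0,0,0,0]
    - [0.0115,-0.0427,0,0,0,0]
    - [0,0,0,0,0,0]
    - [0,0,0,0,0,0]

```text
time: 35.38
position: [0.5177, -0.1661, 0.3547]
tool_rot: [0.346, 0.938, 0.0, -0.001]
ft_force: [-0.6, -0.4, -1.1]
grip_width: 0.0609
grip_force: 25.0
```

```bash
python3 st.py; python3 - <<'E'
from nut import *
o=get_obs(); w=camera('wrist'); M=T(w,o); p=o['position']
bars(w,M,p[:2],p[2]-.186+.034,.036)
E
```

```text
pos [ 0.5177 -0.1661  0.3547] closing 49.56 tilt [-0.0023  0.0017] q6 -1.38
top z 0.2031556392275578 9488
enc ((513.8925170898438, -162.91815185546875), 34.9735221862793)
247 [280. 239.] [ 0.5103 -0.1452]
205 [278. 316.] [ 0.5394 -0.1701]
```

>>> step_arm:
  rows:
    - [0.001,-0.0005,-0.02,0,0,0]
    - [0,0,-0.02,0,0,0]
    - [0,0,-0.013,0,0,0]
    - [0,0,-0.004,0,0,0]
    - [0,0,0,0,0,0]
    - [0,0,0,0,0,0]

```text
time: 36.17
position: [0.5197, -0.1671, 0.299]
tool_rot: [0.345, 0.938, -0.0, 0.001]
ft_force: [0.3, -0.5, -1.1]
grip_width: 0.0609
grip_force: 25.0
```

>>> step_arm:
  rows:
    - [0,0,-0.001,0,0,0]
    - [0,0,-0.001,0,0,0]
    - [0,0,-0.001,0,0,0]
    - [0,0,0,0,0,0]
    - [0,0,0,0,0,0]

```text
time: 36.8
position: [0.5194, -0.1671, 0.2954]
tool_rot: [0.345, 0.938, -0.0, -0.0]
ft_force: [-1.0, 0.7, -1.9]
grip_width: 0.0613
grip_force: 25.0
```

>>> step_arm:
  rows:
    - [-0.0005,0.0004,-0.001,0,0,0]
    - [0,0,-0.001,0,0,0]
    - [0,0,0,0,0,0]
    - [0,0,0,0,0,0]

```text
time: 37.3
position: [0.5189, -0.1667, 0.2934]
tool_rot: [0.345, 0.938, -0.0, -0.0]
ft_force: [0.8, -0.4, -1.6]
grip_width: 0.0614
grip_force: 25.0
```

>>> step_arm:
  rows:
    - [0,0,-0.001,0,0,0]
    - [0,0,-0.0005,0,0,0]
    - [0,0,0,0,0,0]
    - [0,0,0,0,0,0]

```text
time: 37.8
position: [0.519, -0.1667, 0.2923]
tool_rot: [0.345, 0.938, -0.0, 0.0]
ft_force: [-1.0, 0.8, 4.5]
grip_width: 0.0612
grip_force: 25.0
```

>>> step_arm:
  rows:
    - [0,0,0.0002,0,0,4]
    - [0,0,0.0002,0,0,4]
    - [0,0,0.0002,0,0,4]
    - [0,0,0.0001,0,0,4]
    - [0,0,0,0,0,0]
    - [0,0,0,0,0,0]

```text
time: 38.55
position: [0.5193, -0.167, 0.2928]
tool_rot: [0.212, 0.977, -0.0, 0.001]
ft_force: [0.3, -0.9, 2.5]
grip_width: 0.0612
grip_force: 25.0
```

```bash
python3 st.py
```

```text
pos [ 0.5193 -0.167   0.2928] closing 65.54 tilt [ 0.0014 -0.0009] q6 -1.66
```

>>> step_arm:
  rows:
    - [0,0,0,0,0,4]
    - [0,0,0,0,0,4]
    - [0,0,0,0,0,4]
    - [0,0,0,0,0,4]
    - [0,0,0,0,0,3]
    - [0,0,0,0,0,0]
    - [0,0,0,0,0,0]

```text
time: 39.42
position: [0.5187, -0.1665, 0.2922]
tool_rot: [0.048, 0.999, 0.0, -0.001]
ft_force: [0.2, -0.1, -1.5]
grip_width: 0.0613
grip_force: 25.0
```

>>> step_arm:
  rows:
    - [0,0,-0.001,0,0,0]
    - [0,0,-0.001,0,0,0]
    - [0,0,0,0,0,0]

```text
time: 39.8
position: [0.5189, -0.1667, 0.2905]
tool_rot: [0.047, 0.999, 0.0, -0.0]
ft_force: [0.5, 0.3, -2.2]
grip_width: 0.0608
grip_force: 25.0
```

>>> step_arm:
  rows:
    - [0,0,-0.001,0,0,0]
    - [0,0,-0.001,0,0,0]
    - [0,0,-0.0005,0,0,0]
    - [0,0,0,0,0,0]

```text
time: 40.3
position: [0.519, -0.1668, 0.2885]
tool_rot: [0.047, 0.999, -0.0, 0.0]
ft_force: [-1.1, 1.4, 3.6]
grip_width: 0.0612
grip_force: 25.0
```

>>> step_arm:
  rows:
    - [0,0,-0.0005,0,0,0]
    - [0,0,-0.0005,0,0,0]
    - [0,0,0,0,0,0]
    - [0,0,0,0,0,0]

```text
time: 40.8
position: [0.5191, -0.1668, 0.288]
tool_rot: [0.047, 0.999, -0.0, 0.0]
ft_force: [-1.0, 0.1, 8.3]
grip_width: 0.0609
grip_force: 25.0
```

```bash
python3 st.py
```

```text
pos [ 0.5191 -0.1668  0.288 ] closing 84.59 tilt [ 0.001  -0.0006] q6 -1.99
```

>>> step_arm:
  rows:
    - [0,0,-0.0001,0,0,-9]
    - [0,0,-0.0003,0,0,-9]
    - [0,0,-0.0004,0,0,-9]
    - [0,0,-0.0004,0,0,-9]
    - [0,0,-0.0004,0,0,-9]
    - [0,0,-0.0004,0,0,-9]
    - [0,0,-0.0004,0,0,-9]
    - [0,0,-0.0004,0,0,-9]
    - [0,0,0,0,0,0]

```text
time: 41.92
position: [0.5191, -0.1672, 0.2848]
tool_rot: [0.625, 0.781, -0.0, 0.001]
ft_force: [-1.0, -2.8, 5.3]
grip_width: 0.0609
grip_force: 25.0
```

>>> step_arm:
  rows:
    - [0,0,-0.0004,0,0,-9]
    - [0,0,-0.0004,0,0,-9]
    - [0,0,-0.0004,0,0,-6]
    - [0,0,0,0,0,0]

```text
time: 42.42
position: [0.5191, -0.1675, 0.2844]
tool_rot: [0.773, 0.634, -0.0, 0.001]
ft_force: [-1.9, -2.4, 10.6]
grip_width: 0.0613
grip_force: 25.0
```

```bash
python3 st.py; python3 -c "
from h import *
print(get_obs()['moment'])"
```

```text
pos [ 0.5191 -0.1675  0.2844] closing -11.25 tilt [ 0.0012 -0.0022] q6 -0.32
[-0.5225666   0.62975905 -0.06468807]
```

>>> step_arm:
  rows:
    - [0,0,0,0,0,-5]
    - [0,0,0,0,0,-5]
    - [0,0,0,0,0,-5]
    - [0,0,0,0,0,0]
    - [0,0,0,0,0,0]

```text
time: 43.05
position: [0.519, -0.167, 0.2844]
tool_rot: [0.849, 0.528, 0.0, 0.001]
ft_force: [-1.6, -0.7, 11.6]
grip_width: 0.0609
grip_force: 25.0
```

```bash
python3 st.py; python3 -c "
from h import *
print(get_obs()['moment'])"
```

```text
pos [ 0.519  -0.167   0.2844] closing -26.23 tilt [ 0.001  -0.0012] q6 -0.06
[-0.21516037  0.6173264  -0.06011389]
```

>>> step_arm:
  rows:
    - [0,0,0,0,0,-5]
    - [0,0,0,0,0,-5]
    - [0,0,0,0,0,0]
    - [0,0,0,0,0,0]

```text
time: 43.55
position: [0.5191, -0.1668, 0.2844]
tool_rot: [0.892, 0.452, 0.0, 0.001]
ft_force: [-2.7, -0.6, 10.2]
grip_width: 0.0614
grip_force: 25.0
```

```bash
python3 st.py; python3 -c "
from h import *
print(get_obs()['moment'])"
```

```text
pos [ 0.5191 -0.1668  0.2844] closing -36.25 tilt [ 0.0011 -0.0007] q6 0.12
[-0.16995608  0.55677082 -0.07503771]
```

>>> step_arm:
  rows:
    - [0,0,0,0,0,0]
    - [0,0,0,0,0,0]
    - [0,0,0,0,0,0]
    - [0,0,0.02,0,0,0]
    - [0,0,0.04,0,0,0]
    - [-0.02,-0.03,0.04,0,0,0]
    - [0,0,0,0,0,0]
    - [0,0,0,0,0,0]
  jaw: 0.087

```text
time: 44.55
position: [0.4986, -0.1963, 0.3823]
tool_rot: [0.893, 0.451, -0.0, -0.001]
ft_force: [-0.0, 1.1, 0.4]
grip_width: 0.0871
grip_force: 0.0
```

```bash
python3 st.py; python3 - <<'E'
from nut import *
o=get_obs(); w=camera('wrist'); M=T(w,o); np.save('w8.npy',dict(w=w,o=o),allow_pickle=True)
bars(w,M,(.5188,-.1667),.133,.034)
C=cloud(w,M)
t=(np.hypot(C[...,0]-.5188,C[...,1]+.1667)<.028)&(abs(C[...,2]-.133)<.006); P=C[t]
print('plane',np.linalg.lstsq(np.c_[P[:,:2]-[.5188,-.1667],np.ones(len(P))],P[:,2],rcond=None)[0])
px=w['pixels'].astype(int); n=(np.hypot(C[...,0]-.519,C[...,1]+.1665)<.045)&(w['depth']>0)
col=n&(px[...,2]-px[...,0]>60)&(C[...,2]<.1)
print('orange z',np.percentile(C[col][:,2],[25,50,75]),col.sum())
tm=camera('top'); Ct=cloud(tm,T(tm))
for d in cut_out('clutch_tip','top')[:2]: print('ball',d['confidence'],d['extent'],np.median(Ct[d['region']&(tm['depth']>0)],0))
q=tm['pixels'].astype(int); rd=(q[...,2]-q[...,1]>50)&(q[...,2]-q[...,0]>50)&(np.hypot(Ct[...,0]-.5,Ct[...,1]+.28)<.06); print('red',Ct[rd].mean(0),rd.sum(),np.percentile(Ct[rd][:,2],95))
cv2.imwrite('pics/w8.png',cv2.resize(w['pixels'],(800,600)))
E
```

```text
pos [ 0.4986 -0.1963  0.3823] closing -36.43 tilt [-0.0011  0.0014] q6 0.05
top z 0.13297279840991555 5732
enc ((520.3009033203125, -166.39434814453125), 30.597023010253906)
108 [270. 131.] [ 0.5405 -0.1579]
106 [222. 159.] [ 0.5021 -0.1536]
92 [269. 186.] [ 0.5176 -0.1886]
centre [ 0.52008988 -0.16657749] [0.02218281 0.02218281 0.02218281] [ 23.15886342 144.25870645 -96.32149396]
plane [ 0.00257872 -0.00056962  0.13306498]
orange z [0.07665487 0.07856697 0.07914745] 201
red [ 0.50128085 -0.27617429  0.13649602] 18 0.14126905830030345
```

View pics/w8.png

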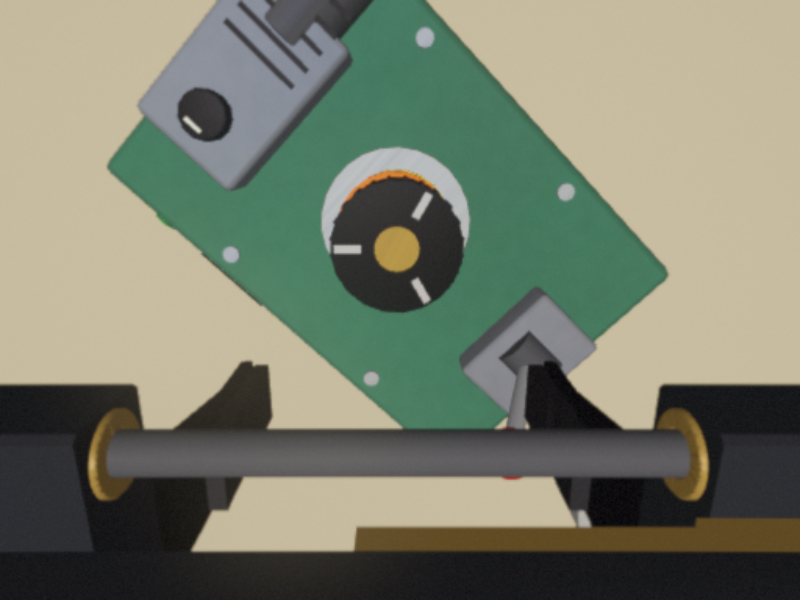

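The nut is home: top at 0.133, same as at the start, level, orange rim beneath it at about (390,177). The lever ball is behind the bar at (512,470). Next, the clutch.

>>> step_arm:
  rows:
    - [-0.01,-0.024,0,0,0,-9]
    - [-0.01,-0.024,0,0,0,-9]
    - [-0.01,-0.024,0,0,0,-9]
    - [-0.01,-0.025,0,0,0,-9]
    - [0,0,0,0,0,-8.3]
    - [0,0,0,0,0,0]
    - [0,0,-0.04,0,0,0]
    - [0,0,-0.045,0,0,0]
    - [0,0,0,0,0,0]
  jaw: 0

```text
time: 45.82
position: [0.4581, -0.292, 0.2948]
tool_rot: [0.997, 0.082, -0.003, -0.004]
ft_force: [-0.1, 0.2, 0.5]
grip_width: 0.0056
grip_force: 0.0
```

```bash
python3 st.py
```

```text
pos [ 0.4581 -0.292   0.2948] closing -80.54 tilt [-0.0068  0.0067] q6 0.63
```

>>> step_arm:
  rows:
    - [0.0084,0.0014,0,0,0,0]
    - [0.0084,0.0014,0,0,0,0]
    - [0.0084,0.0014,0,0,0,0]
    - [0.0084,0.0014,0,0,0,0]
    - [0.0084,0.0014,0,0,0,0]
    - [0.0084,0.0014,0,0,0,0]
    - [0.0084,0.0014,0,0,0,0]
    - [0.0084,0.0014,0,0,0,0]
    - [0.0084,0.0014,0,0,0,0]
    - [0.0084,0.0014,0,0,0,0]
    - [0,0,0,0,0,0]

```text
time: 47.2
position: [0.5436, -0.2796, 0.298]
tool_rot: [0.997, 0.081, 0.0, 0.0]
ft_force: [-0.2, -0.2, 0.3]
grip_width: 0.0008
grip_force: 0.0
```

>>> step_arm:
  rows:
    - [0.003,0.0005,0,0,0,0]
    - [0.003,0.0005,0,0,0,0]
    - [0.002,0.0003,0,0,0,0]
    - [0,0,0,0,0,0]

```text
time: 47.7
position: [0.5504, -0.2784, 0.2979]
tool_rot: [0.997, 0.081, -0.001, -0.0]
ft_force: [-4.2, -1.3, 0.2]
grip_width: 0.0003
grip_force: 1.7
```

Force is rising, which suggests the far stop. I'll push a little more to confirm.

>>> step_arm:
  rows:
    - [0.0015,0.0002,0,0,0,0]
    - [0.001,0.0002,0,0,0,0]
    - [0,0,0,0,0,0]

```text
time: 48.08
position: [0.5515, -0.2783, 0.2978]
tool_rot: [0.997, 0.081, -0.003, -0.001]
ft_force: [-9.2, -3.4, 2.5]
grip_width: 0.0004
grip_force: 4.2
```

>>> step_arm:
  rows:
    - [-0.03,-0.005,0,0,0,0]
    - [-0.04,-0.006,0,0,0,0]
    - [0,0,0.05,0,0,0]
    - [-0.03,-0.03,0.05,0,0,0]
    - [-0.01,-0.04,0.04,0,0,0]
    - [0,0,0,0,0,0]
    - [0,0,0,0,0,0]

```text
time: 48.95
position: [0.4448, -0.3571, 0.4354]
tool_rot: [0.997, 0.081, 0.0, -0.0]
ft_force: [0.2, 0.7, -0.0]
grip_width: 0.0003
grip_force: 0.0
```

```bash
python3 - <<'E'
from h import *
tm=camera('top'); C=cloud(tm,T(tm)); q=tm['pixels'].astype(int)
rd=(q[...,2]-q[...,1]>50)&(q[...,2]-q[...,0]>50)&(np.hypot(C[...,0]-.537,C[...,1]+.28)<.09)&(C[...,2]>.1); m=C[rd].mean(0); print('red',m,rd.sum())
print('lever machine x',(m[0]-.5374)*.987+(m[1]+.28)*.1625)
n=(np.hypot(C[...,0]-.519,C[...,1]+.1665)<.02)&(C[...,2]>.1); print('nut top',np.median(C[n][:,2]))
cv2.imwrite('pics/top4.png',cv2.resize(tm['pixels'][110:300,100:430],(792,456),interpolation=cv2.INTER_CUBIC))
E
```

```text
red [ 0.56983975 -0.27031687  0.13636158] 47
lever machine x 0.03359154565269166
nut top 0.13107209771622552
```

View pics/top4.png

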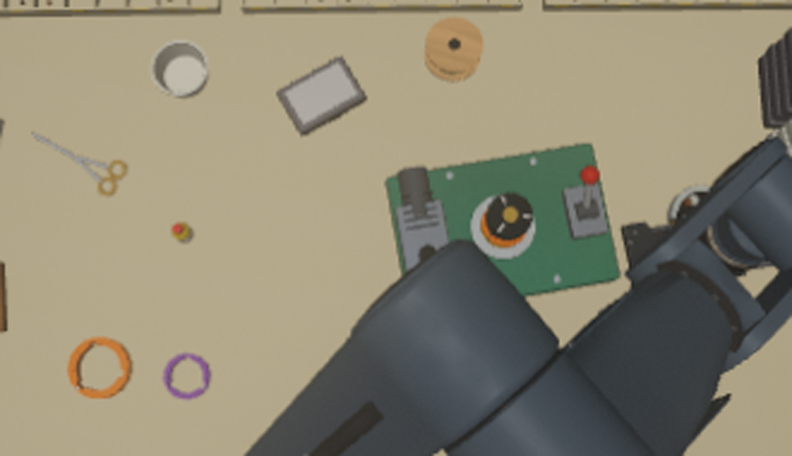

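The final view shows the lever ball over at its far side (590,175), the nut home on the two spools at (510,215), and the bystanders where they were. The robot is clear of everything.

```bash
python3 -c "
from rig import hand_in
print(hand_in())"
```

```text
the job is handed in; nothing more can be done
None
```

I loaded the yellow and small orange spools (no blue one was on the counter), screwed the cap nut home and pushed the clutch lever to its far stop. The job is handed in, with no verdict returned.

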